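# Close the disc gauging fixture and hold its sprung probe arm at the stop

### The arm

A 6-joint arm with a two-finger parallel gripper is mounted at the origin on the work surface. World frame = base frame: x ahead of the robot, y to its left, z up, the work surface at z = 0. Lengths are in m, angles in degrees, forces in N, time in s.
With the tool pointing down it reaches from about 0.35 to 0.875 m from the base axis. Payload 4.2 kg.
Tool frame: the origin (TCP) lies on the centre line of the jaws, within the pads' length; the fingertips stand 25 mm ahead of it and the grasp point (between the pads) lies 6 mm ahead of it; z points along the fingers, y is the line along which they close (so a half turn about z gives the same grasp; the last joint's range is limited). The gripper opens to 87 mm and grips with 3 to 60 N. Pads are 19 mm wide; open, the fingers measure 117 mm over their backs; the gripper's body (75 mm by 190 mm) begins 51 mm behind the grasp point.
Start: joints at [83.572, 22.042, 0.453, 0, -68.411, -14.817], TCP at [0.226, 0.583, 0.248] pointing down, gripper open.
Joint ranges: [-179.83, 179.83], [-69.29, 118.12], [-61.27, 80.66], [-181.25, 117.63], [-171.15, -9.14], [-177.46, 177.46]. Speed limits (degrees/s): [159.86, 159.86, 180, 180, 180, 180].

### API

Orientations are given as a 3x3 rotation matrix whose columns are the frame's x, y, z axes.
In Python, from station import r gives the robot as it stands.
- The arm moves only by the tool move_arm, never from a script. Its argument "series" is a list of rows, each an object with "grip": the opening, from 0 (shut) to 1 (fully open); "xyz": the shift along the tool's x, y, z in mm, a list of three; "angular": the turn, a rotation vector about the tool's x, y, z in rad, a list of three. A call has 1 to 10 rows; each row is the pose to reach, as a shift and turn from the pose commanded when the call began, along the tool's axes at that moment; what a row does not reach only later rows make up. A row lasts 1/10 s, in which the tool goes at most 50 mm and 8.59 degrees, less where a joint would pass 70% of its speed; a pose out of reach is approached as far as the arm can. A call with a gripper value outside its range is refused whole. The fingers move at their own pace and stop on an object; the grip force is fixed at half the most. Time passes only in rows, so rows that repeat a pose let the fingers close. It gives the time, the measured TCP pose, the force, the opening and the grip force at its end, in the units of the state.
- r.sense(): the state, without advancing time (a new reading comes with each control period).
- r.capture(name): name is "scene" or "side" or "wrist"; returns a dict with "img" (480x640x3 uint8, red, green, blue), "camera_matrix" (3x3 intrinsics, pixels), "k1" (the pictures are not rectified: a ray, as slopes to the right and down, at radius r is drawn at 1 + k1 r^2 times it, then the intrinsics apply), "rvec" (rotation vector, rad) and "tvec" (3), from world to camera coordinates, as OpenCV has them; the wrist camera has in their place "hand_eye" (4x4, takes a point from camera to tool coordinates, whose origin is the TCP and whose axes are the flange's). Camera axes: x right, y down, z forward; pixel columns grow to the right and rows downward; lengths in m; the calibration is good to about 2 mm. A picture is of the moment at which its call begins: read the wrist's pose just before it. There is no depth.
- r.finish_job(): hands the job in; it is judged then, once.
The state is a dict: "time_s": time; "joints": joint angles; "joint_velocities": joint speeds; "effort": joint torques, N m; "tcp_pos": TCP position; "ee_rot": TCP orientation; "wrist_force": force on the tool from outside, world axes, zero at the start; "moment": the same for the moment, N m; "gripper_width": opening from 0.0 (shut) to 1.0 (fully open); "gripper_force": force on a finger pad.
Only numpy, scipy, OpenCV 4.12 (cv2) and the standard library are available. Lean on these libraries where they do the work, as an engineer would, in place of code of your own. Each camera call takes 0.05 s, during which the arm holds its last target. There are 200 camera calls.

### The job

Set the gauging fixture up for a reading: first lower its open hinged lid fully shut over the nest, then swing the spring-loaded probe arm forward by its upright post until it meets its stop. The spring pulls the arm back when let go, so finish while still holding it firmly against the stop with the gripper's fingers, the lid still shut and the loose things around the fixture left alone.

Things in the scene. Friction and masses are not known exactly. Their poses are not given: they have to be found in the camera images.
- fixture: Fixed gauging fixture: steel base plate 260 (x) x 340 (y) x 15 mm. Origin: centre of its underside; x away from the robot at yaw 0. On it an aluminium nest, 130 x 130 mm, rim 70 mm above the granite, centred at (0, 75) mm, and at (-5, -75) mm the probe arm's pivot body, 44 mm across. Rest pin and stop pin, 10 mm thick, up to the arm's top face, stand 48 mm from the pivot either side of the arm.
- lid_hinge (a point): Middle of the lid's hinge line, on the nest's far (+x) rim, 70 mm above the granite, fixture frame (65, 75, 70) mm. The hinge line runs along the fixture's y. Its orientation is the fixture's.
- lid_edge (a point): On the lid: middle of the front edge of its outer (upper) face, 132 mm from the hinge line. The lid is an aluminium plate 132 (hinge to edge) x 130 x 8 mm, its inner face in the plane of the hinge line; a tab 40 mm wide, 8 mm thick sticks out 22 mm beyond the middle of the front edge.
- lid (a joint): Opening angle of the lid, rad: 0 fully shut (level on the nest), growing as the front edge rises and goes back; starts 0.5 to 1.2. The stiff hinge stays where it is left: about 1 to 3 N down on the front edge moves it, and it does not fall by itself.
- probe_pivot (a point): Point on the probe arm's vertical pivot axis, at the height of the arm's top face, 63 mm above the granite. Its orientation is the fixture's.
- probe_post (a point): Point on the axis of the upright black grip post on the probe arm, 85 mm above the granite, 100 mm from the pivot axis. Post: round, 16 mm across, 63 to 105 mm above the granite. The arm is a flat steel bar 18 mm wide, 8 mm thick, ending 9 mm past the post, with a bent probe leg 80 mm long beyond the pivot. The point's x axis points along the bar, pivot to post.
- probe_arm (a joint): Angle of the arm about its vertical axis, rad: 0 at the rest pin (bar pointing 125 degrees clockwise from the fixture's x, seen from above), growing anticlockwise from above, which carries the post forward (fixture +x); stop at 1.13. A spring drives it back: about 2.5 N at the post at rest, 5 N at the stop.
- gauge_block: Bystander: upright steel set-up block with holes, 25 x 50 x 75 mm, loose. Origin at the centre of its underside.
- dye_bottle: Bystander: white bottle with a red band, 56 mm across, 110 mm tall, loose. Origin at the centre of its underside.
- v_block: Bystander: dark steel grooved block, 50 x 60 x 45 mm, loose. Origin at the centre of its underside.

How it is judged (in metres and radians):
On the way, in this order (a step that is already met when the one before it is completed fails the run):
1. the lid is fully shut, the probe arm not yet swung (value of joint lid below 0.04 rad and value of joint probe_arm below 0.5 rad), for 0.2 s.
2. the probe arm is held against its stop by the fingers, the lid shut (value of joint probe_arm above 1.07 rad and contact force between the fingers and probe_arm above 1 N and value of joint lid below 0.05 rad), for 0.3 s.
At the end, for the whole second after the job is handed in: Through the last second the lid is shut (within 0.05 rad) and the fingers, pressing with more than 1 N, hold the probe arm still within 0.06 rad of its stop (joint above 1.07 of 1.13 rad) (all of step 2 and velocity of joint probe_arm between -0.1 and 0.1 rad/s); the arm keeps its last pose, push and grip.
It fails at once if the set-up block is moved more than 30 mm or tipped (distance of gauge_block from where it was at the start of the episode above 0.03 m or angle between gauge_block's own z axis and vertical above 0.4 rad).
It fails at once if the bottle is moved more than 30 mm or tipped (distance of dye_bottle from where it was at the start of the episode above 0.03 m or angle between dye_bottle's own z axis and vertical above 0.4 rad).
It fails at once if the grooved block is moved more than 30 mm or tipped (distance of v_block from where it was at the start of the episode above 0.03 m or angle between v_block's own z axis and vertical above 0.4 rad).
It also fails if it takes over 48 s, if anything falls off the work surface, if the arm or the gripper's body presses on something with over 40 N, if the wrist force passes 120 N, or if a joint passes its speed limit or range.

## Working session

There is one attempt and no reset: what is moved stays moved. The work goes in short steps, Python scripts to look and compute and a tool call to move; the robot and the scene stay as the last step left them, time stands still between calls to the robot, and variables do not carry over. Pictures are saved under pics/ and viewed, at most 10 in all, crops included, and the job is handed in when it is done.

Besides the shell and the picture viewer there is one more tool, called after "Call:" as name([rows], argument=value, ...), one row to a line, values as JSON. move_arm: Moves the arm, as the interface text tells. Its arguments: {"type":"object","properties":{"series":{"type":"array"}},"required":["series"]}

```bash
mkdir -p pics; ls
python3 - <<'E'
from station import r
import cv2,pickle
d={}
for n in("scene","side"):
    c=r.capture(n); d[n]=c; cv2.imwrite(f"pics/{n}0.png",c["img"][:,:,::-1]); print(n,c["camera_matrix"],c["k1"],c["rvec"],c["tvec"])
pickle.dump(d,open("c0.pkl","wb"))
s=r.sense();print(s)
E
```

```text
pics
scene [[436.40758358   0.         329.46967119]
 [  0.         436.40758358 240.7635828 ]
 [  0.           0.           1.        ]] 0.036438567227583915 [ 2.21049799  1.38358939 -0.44291136] [-0.29623201 -0.42732841  1.1621768 ]
side [[523.46351777   0.         311.39484643]
 [  0.         523.46351777 241.50704363]
 [  0.           0.           1.        ]] -0.14168692156033116 [ 2.08058582 -0.59887449  0.3446462 ] [-0.54460767  0.23142481  0.81431586]
{'time_s': 0.1, 'joints': array([ 8.35702879e+01,  2.20870289e+01,  3.89582448e-01, -2.53083638e-02,
       -6.84110153e+01, -1.48179727e+01]), 'joint_velocities': array([-0.03754605, -0.15560193,  0.09856614,  0.09471556, -0.03959314,
       -0.04548047]), 'effort': array([-3.68827668e-04, -3.91687524e+01,  1.87936592e+01,  4.23183426e+00,
        1.35187534e-02, -7.37043842e-05]), 'tcp_pos': array([0.22629234, 0.58208692, 0.24657535]), 'ee_rot': array([[ 9.31963488e-01, -3.62551614e-01, -6.20127318e-04],
       [-3.62552134e-01, -9.31961685e-01, -1.83507859e-03],
       [ 8.73758036e-05,  1.93505472e-03, -9.99998124e-01]]), 'wrist_force': array([-0.06197502,  0.02355729, -0.16803861]), 'moment': array([ 0.03284011, -0.02436425,  0.00583862]), 'gripper_force': 0.0, 'gripper_width': 0.9997415377353656}
```

View pics/scene0.png

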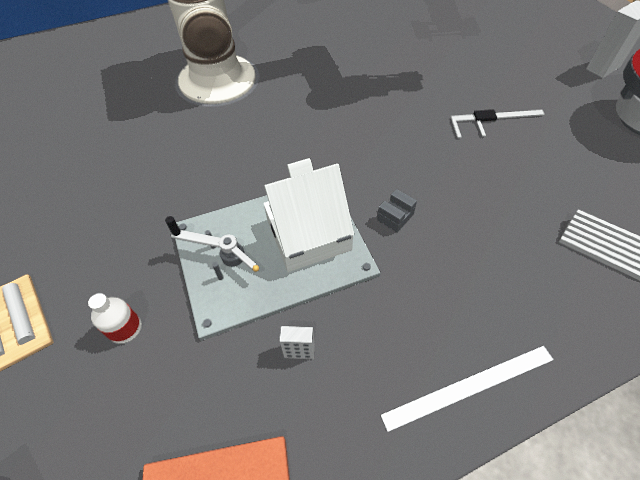

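View pics/side0.png

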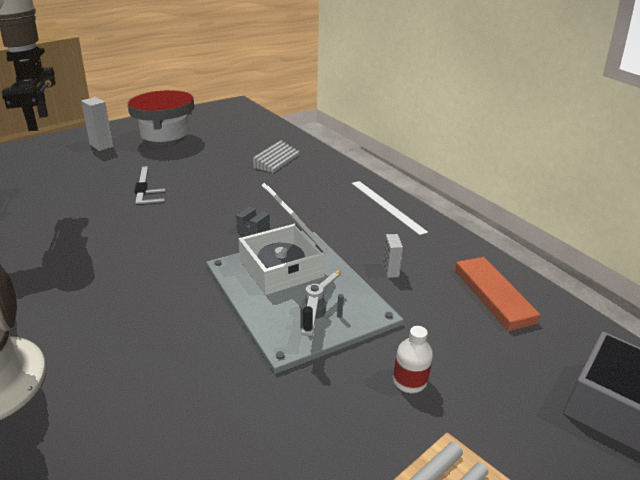

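The scene view shows the fixture around (270,250) with the lid open, post at (173,225), bottle at (118,318), block at (297,342) and v-block at (397,210). The side view shows the same. I'll enlarge both.

Run:
```python
import cv2
a=cv2.imread("pics/scene0.png")[150:370,80:420]; b=cv2.imread("pics/side0.png")[170:400,195:445]
cv2.imwrite("pics/sc.png",cv2.resize(a[:,70:310],None,fx=3.3,fy=2.7,interpolation=3)) if 0 else cv2.imwrite("pics/sc.png",cv2.resize(a[0:200,80:310],None,fx=3,fy=3,interpolation=3))
cv2.imwrite("pics/sd.png",cv2.resize(b[0:200],None,fx=3,fy=3,interpolation=3))
```

```text
(no output)
```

View pics/sc.png

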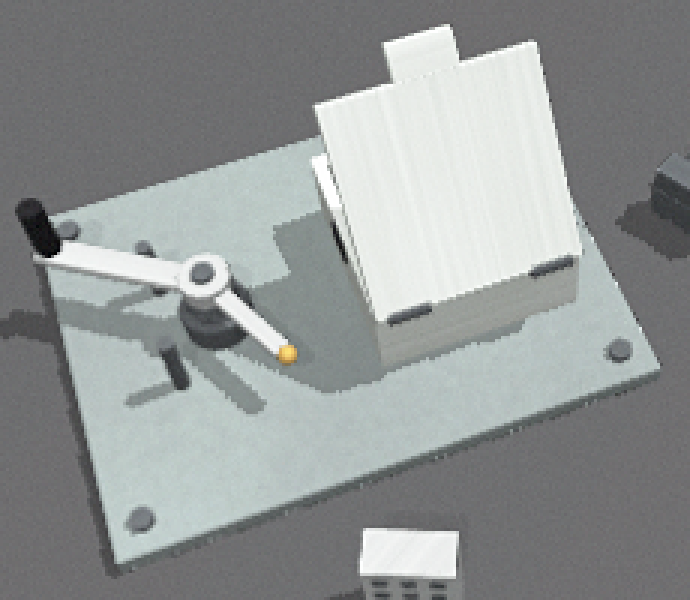

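View pics/sd.png

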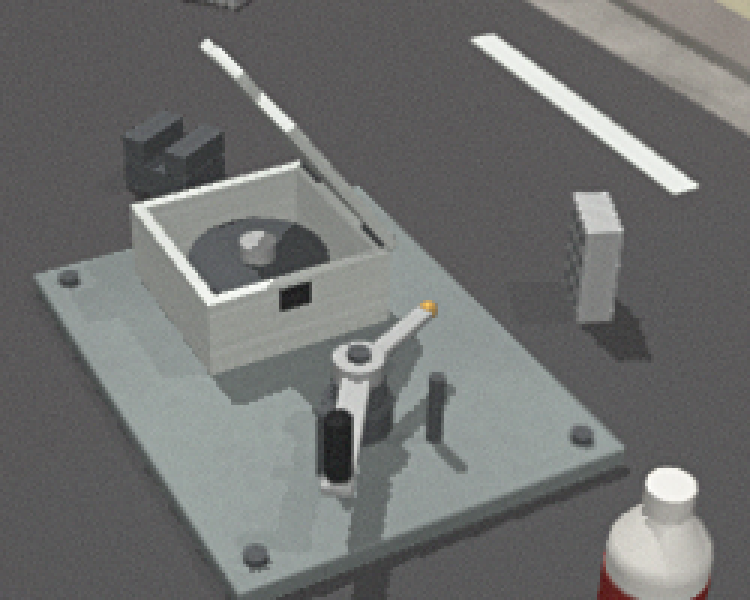

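```bash
cat > h.py <<'E'
import numpy as np,cv2,pickle
from scipy.optimize import least_squares
C=pickle.load(open("c0.pkl","rb"))
def proj(n,P):
    c=C[n];return cv2.projectPoints(np.array(P,float).reshape(-1,1,3),c["rvec"],c["tvec"],c["camera_matrix"],np.array([c["k1"],0,0,0.]))[0][:,0]
def W(p,q): # fixture->world, p=(x,y,yaw)
    c,s=np.cos(p[2]),np.sin(p[2]);q=np.atleast_2d(q);return np.c_[p[0]+c*q[:,0]-s*q[:,1],p[1]+s*q[:,0]+c*q[:,1],q[:,2]]
def lid(a,d,y,o): # d from hinge, o outward
    return [.065-d*np.cos(a)+o*np.sin(a),.075+y,.07+d*np.sin(a)+o*np.cos(a)]
def arm(t,d,z):
    a=np.radians(-125)+t;return [-.005+d*np.cos(a),-.075+d*np.sin(a),z]
E
cat > fit.py <<'E'
from h import *
S=lambda u,v:(160+u/3,150+v/3)
D=lambda u,v:(195+u/3,170+v/3)
def pts(a,t): return [
("scene",S(116,563),[.13,-.17,.015]),("scene",S(660,367),[.13,.17,.015]),("scene",S(48,217),[-.13,-.17,.015]),
("scene",S(316,104),lid(a,.132,-.065,.008)),("scene",S(536,42),lid(a,.132,.065,.008)),
("scene",S(383,41),lid(a,.154,-.02,.008)),("scene",S(450,26),lid(a,.154,.02,.008)),
("scene",S(203,272),[-.005,-.075,.07]),("scene",S(32,205),arm(t,.1,.105)),
("side",D(35,277),[-.13,.17,.015]),("side",D(238,592),[-.13,-.17,.015]),("side",D(625,448),[.13,-.17,.015]),
("side",D(133,207),[-.065,.14,.07]),("side",D(212,303),[-.065,.01,.07]),("side",D(390,245),[.065,.01,.07]),
("side",D(207,42),lid(a,.154,0,.004)),("side",D(358,353),[-.005,-.075,.07]),("side",D(338,414),arm(t,.1,.105))]
def f(v,full=0):
    L=pts(v[3],v[4]);e=np.array([proj(n,W(v[:3],q))[0]-u for n,u,q in L]);return e if full else e.ravel()
for y0 in(0,.6,-.6,1.2,-1.2):
    s=least_squares(f,[.55,0,y0,.8,0],loss="soft_l1");print(y0,s.cost,s.x)
    if y0==0 or s.cost<b.cost:b=s
print(np.round(f(b.x,1),1));np.save("fit.npy",b.x)
v=b.x;print("post",W(v[:3],arm(v[4],.1,.085)),"stop",W(v[:3],arm(1.13,.1,.085)),"edge",W(v[:3],lid(v[3],.132,0,.008)),"hinge",W(v[:3],[.065,.075,.07]))
# unconstrained two-view check of heights: post top, pivot, tab tip
for nm,a,c in(("posttop",S(32,205),D(338,414)),("pivot",S(203,272),D(358,353)),("tab",S(416,33),D(207,42))):
    g=least_squares(lambda X:np.r_[proj("scene",X)[0]-a,proj("side",X)[0]-c],[.5,.2,.1]);print(nm,g.x,g.cost)
# bystanders at base: scene full px
for nm,n,u in(("bottle","scene",(122,335)),("block","scene",(297,357)),("vblock","scene",(397,225))):
    g=least_squares(lambda X:proj(n,[X[0],X[1],0])[0]-u,[.5,.2]);print(nm,g.x, )
E
python3 fit.py
```

```text
0 22.9340885382328 [ 0.57057292 -0.06749147 -0.07663695  0.9300414  -0.0015018 ]
0.6 22.934088539601067 [ 0.57057297 -0.06749143 -0.0766371   0.93003861 -0.00150165]
-0.6 22.934088539237052 [ 0.57057291 -0.06749147 -0.07663692  0.93004207 -0.00150184]
1.2 22.934088538278008 [ 0.57057292 -0.06749147 -0.07663695  0.93004144 -0.00150181]
-1.2 22.934088540420305 [ 0.57057297 -0.06749143 -0.07663712  0.93003825 -0.00150163]
[[-0.4  0.3]
 [ 1.2  0.7]
 [-4.3  0.7]
 [-0.9  0.8]
 [-0.1 -0.3]
 [-0.5  1.1]
 [ 0.3 -0.5]
 [ 0.   0.3]
 [-0.7  0.6]
 [-1.  -2.4]
 [-0.9 -0.6]
 [ 0.  -1.4]
 [-1.2 -1.9]
 [-1.9 -0.4]
 [-0.2  1.1]
 [ 3.6  7.2]
 [-0.4 -1.1]
 [-0.7 -0.6]]
post [[ 0.49626858 -0.21907648  0.085     ]] stop [[ 0.60266525 -0.23225701  0.085     ]] edge [[0.56884052 0.00786235 0.18059951]] hinge [[0.64112428 0.00231187 0.07      ]]
posttop [ 0.49646735 -0.21870563  0.10438861] 0.758106278203198
pivot [ 0.5592805  -0.14247209  0.06888316] 0.3307940570129315
tab [0.55315954 0.01239983 0.203104  ] 15.154646108145464
bottle [ 0.61594712 -0.36515698]
block [ 0.78538635 -0.10923595]
vblock [0.62239464 0.18152662]
```

```bash
cat >> h.py <<'E'
from scipy.spatial.transform import Rotation as Ro
def go(s,P,yang):
    R=s["ee_rot"];c,n=np.cos(yang),np.sin(yang);y=np.array([c,n,0]);z=np.array([0,0,-1.]);T=np.c_[np.cross(y,z),y,z]
    print("xyz",np.round(R.T@(np.array(P)-s["tcp_pos"])*1000).astype(int),"ang",np.round(Ro.from_matrix(R.T@T).as_rotvec(),3))
E
python3 - <<'E'
from h import *; from station import r
v=np.load("fit.npy");s=r.sense()
P=lambda x,z:W(v[:3],[x,.075,z])[0]
print(P(.025,.27)); go(s,P(.025,.27),np.pi+v[2])
for a in(.5,.93,1.05):
  print(a,[proj("side",W(v[:3],lid(a,.154,y,.004)))[0] for y in(-.02,.02)],[proj("side",W(v[:3],lid(a,.132,y,.004)))[0] for y in(-.065,.065)])
E
```

```text
[0.60124169 0.00537435 0.27      ]
xyz [559 402 -23] ang [ 2.000e-03 -1.000e-03  1.276e+00]
0.5 [array([250.82878591, 224.15751415]), array([242.73002419, 214.47628705])] [array([270.65864594, 238.16374747]), array([243.63529958, 206.79394863])]
0.93 [array([272.10141777, 195.68696509]), array([263.28138268, 186.80117986])] [array([289.5234731 , 213.41371904]), array([260.52934501, 184.18426739])]
1.05 [array([279.80360065, 189.14757267]), array([270.75557136, 180.47238647])] [array([296.26526886, 207.69705378]), array([266.65680947, 179.03694437])]
```

Call:
move_arm([
  {"grip": 0, "xyz": [0, 0, -40], "angular": [0, 0, 0]},
  {"grip": 0, "xyz": [560, 402, -40], "angular": [0, 0, 1.276]},
  {"grip": 0, "xyz": [560, 402, -40], "angular": [0, 0, 1.276]},
  {"grip": 0, "xyz": [560, 402, -40], "angular": [0, 0, 1.276]},
  {"grip": 0, "xyz": [560, 402, -40], "angular": [0, 0, 1.276]},
  {"grip": 0, "xyz": [560, 402, -40], "angular": [0, 0, 1.276]},
  {"grip": 0, "xyz": [560, 402, -40], "angular": [0, 0, 1.276]},
  {"grip": 0, "xyz": [560, 402, -40], "angular": [0, 0, 1.276]},
  {"grip": 0, "xyz": [560, 402, -40], "angular": [0, 0, 1.276]},
  {"grip": 0, "xyz": [560, 402, -40], "angular": [0, 0, 1.276]},
])

```text
time_s: 1.1
tcp_pos: [0.4725, 0.2035, 0.2874]
ee_rot: [[-0.08, -0.997, -0.0], [-0.997, 0.08, 0.0], [0.0, 0.0, -1.0]]
wrist_force: [0.6, 0.4, -0.2]
gripper_width: 0.172
gripper_force: 0.0
```

Run:
```python
from h import *; from station import r
v=np.load("fit.npy");s=r.sense();print(s["tcp_pos"],s["joints"])
go(s,W(v[:3],[.025,.075,.27])[0],np.pi+v[2])
```

```text
[0.47252029 0.20351056 0.28741387] [ 4.13894973e+01  9.61944933e+00 -1.10152880e+01 -1.34606864e-02
 -6.93789900e+01 -4.59713005e+01]
xyz [ 187 -144   17] ang [ 0.    -0.    -0.003]
```

Call:
move_arm([
  {"grip": 0, "xyz": [187, -144, 0], "angular": [0, 0, 0]},
  {"grip": 0, "xyz": [187, -144, 0], "angular": [0, 0, 0]},
  {"grip": 0, "xyz": [187, -144, 0], "angular": [0, 0, 0]},
  {"grip": 0, "xyz": [187, -144, 0], "angular": [0, 0, 0]},
  {"grip": 0, "xyz": [187, -144, 0], "angular": [0, 0, 0]},
  {"grip": 0, "xyz": [187, -144, 0], "angular": [0, 0, 0]},
  {"grip": 0, "xyz": [187, -144, 30], "angular": [0, 0, 0]},
  {"grip": 0, "xyz": [187, -144, 60], "angular": [0, 0, 0]},
  {"grip": 0, "xyz": [187, -144, 75], "angular": [0, 0, 0]},
  {"grip": 0, "xyz": [187, -144, 75], "angular": [0, 0, 0]},
])

```text
time_s: 2.1
tcp_pos: [0.5994, 0.0083, 0.2094]
ee_rot: [[-0.076, -0.997, -0.007], [-0.997, 0.076, -0.001], [0.001, 0.007, -1.0]]
wrist_force: [0.7, -0.2, 0.1]
gripper_width: -0.001
gripper_force: 0.0
```

Run:
```python
from h import *; from station import r
s=r.sense();c=r.capture("scene")["img"][:,:,::-1];d=r.capture("side")["img"][:,:,::-1]
cv2.imwrite("pics/l1.png",np.hstack([cv2.resize(c[100:340,130:390],(390,360)),cv2.resize(d[100:340,180:440],(390,360))]))
print(s["tcp_pos"])
```

```text
[0.59939699 0.00830788 0.20943   ]
```

View pics/l1.png

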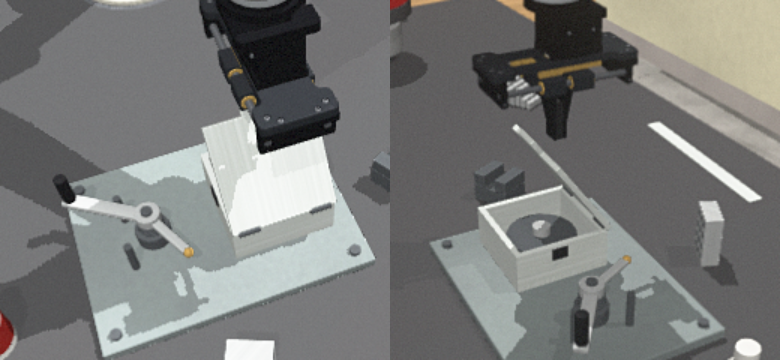

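The picture shows the closed fingertips at (553,135) in the right half, behind and above the lid's outer face, as planned. Next I push the lid down along its arc.

Call:
move_arm([
  {"grip": 0, "xyz": [0, 6, 16], "angular": [0, 0, 0]},
  {"grip": 0, "xyz": [0, 17, 27], "angular": [0, 0, 0]},
  {"grip": 0, "xyz": [0, 28, 36], "angular": [0, 0, 0]},
  {"grip": 0, "xyz": [0, 38, 47], "angular": [0, 0, 0]},
  {"grip": 0, "xyz": [0, 46, 58], "angular": [0, 0, 0]},
  {"grip": 0, "xyz": [0, 51, 70], "angular": [0, 0, 0]},
  {"grip": 0, "xyz": [0, 55, 82], "angular": [0, 0, 0]},
  {"grip": 0, "xyz": [0, 58, 92], "angular": [0, 0, 0]},
  {"grip": 0, "xyz": [0, 60, 101], "angular": [0, 0, 0]},
  {"grip": 0, "xyz": [0, 60, 106], "angular": [0, 0, 0]},
])

```text
time_s: 3.2
tcp_pos: [0.5418, 0.0129, 0.1065]
ee_rot: [[-0.076, -0.997, 0.001], [-0.997, 0.076, 0.0], [-0.0, -0.001, -1.0]]
wrist_force: [-1.4, 0.9, 1.4]
gripper_width: 0.009
gripper_force: 0.8
```

Call:
move_arm([
  {"grip": 0, "xyz": [0, 0, 0], "angular": [0, 0, 0]},
  {"grip": 0, "xyz": [0, 0, 2], "angular": [0, 0, 0]},
  {"grip": 0, "xyz": [0, 0, 2], "angular": [0, 0, 0]},
])

```text
time_s: 3.5
tcp_pos: [0.5419, 0.0126, 0.1045]
ee_rot: [[-0.076, -0.997, 0.0], [-0.997, 0.076, -0.0], [0.0, -0.0, -1.0]]
wrist_force: [0.4, -0.6, 0.6]
gripper_width: 0.002
gripper_force: 0.0
```

Call:
move_arm([
  {"grip": 0, "xyz": [0, 0, 2], "angular": [0, 0, 0]},
  {"grip": 0, "xyz": [0, 0, 3], "angular": [0, 0, 0]},
  {"grip": 0, "xyz": [0, 0, 3], "angular": [0, 0, 0]},
])

```text
time_s: 3.8
tcp_pos: [0.5419, 0.0126, 0.1033]
ee_rot: [[-0.075, -0.997, 0.001], [-0.997, 0.075, -0.0], [0.0, -0.001, -1.0]]
wrist_force: [-3.4, 1.3, 10.3]
gripper_width: 0.006
gripper_force: 5.1
```

Call:
move_arm([
  {"grip": 0, "xyz": [0, 0, 1], "angular": [0, 0, 0]},
  {"grip": 0, "xyz": [0, 0, 1], "angular": [0, 0, 0]},
  {"grip": 0, "xyz": [0, 0, 1], "angular": [0, 0, 0]},
  {"grip": 0, "xyz": [0, 0, -10], "angular": [0, 0, 0]},
  {"grip": 0, "xyz": [0, 0, -50], "angular": [0, 0, 0]},
  {"grip": 0.6, "xyz": [0, 0, -90], "angular": [0, 0, 0]},
  {"grip": 0.6, "xyz": [0, 0, -90], "angular": [0, 0, 0]},
])

```text
time_s: 4.5
tcp_pos: [0.5453, 0.0131, 0.1978]
ee_rot: [[-0.075, -0.997, 0.013], [-0.997, 0.075, 0.002], [-0.003, -0.013, -1.0]]
wrist_force: [-0.3, 0.8, 0.1]
gripper_width: 0.107
gripper_force: 0.0
```

Run:
```python
from h import *; from station import r
s=r.sense();d=r.capture("side")["img"][:,:,::-1]
cv2.imwrite("pics/l2.png",cv2.resize(d[170:370,195:445],None,fx=2.4,fy=2.4))
v=np.load("fit.npy");print(s["tcp_pos"])
p=W(v[:3],arm(v[4],.1,.2))[0];print(p)
print("lid corner shut px", (proj("side",W(v[:3],[[-.067,.01,.078],[-.067,.14,.078],[-.089,.055,.078]]))-[195,170])*2.4)
go(s,p,np.radians(-39.4)); go(s,p,np.radians(-39.4+180))
```

```text
[0.54532513 0.01314763 0.19783342]
[ 0.49626858 -0.21907648  0.2       ]
lid corner shut px [[162.3892359  233.65144964]
 [100.71696516 153.69594563]
 [113.97732389 211.33658   ]]
xyz [235  32  -3] ang [-0.009 -0.015 -2.529]
xyz [235  32  -3] ang [-0.011  0.007  0.613]
```

View pics/l2.png

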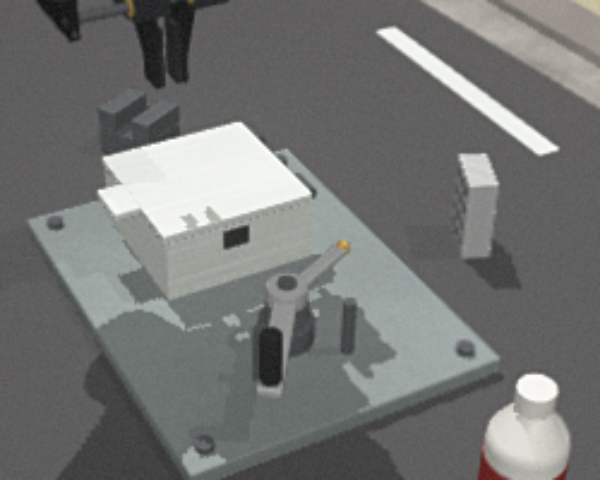

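The picture shows the lid level on the nest (front corner at (165,237), where a shut lid is predicted) and the post at (270,350), undisturbed. Next I move above the post.

Call:
move_arm([
  {"grip": 0.6, "xyz": [235, 29, -90], "angular": [0, 0, 0.613]},
  {"grip": 0.6, "xyz": [235, 29, -90], "angular": [0, 0, 0.613]},
  {"grip": 0.6, "xyz": [235, 29, -90], "angular": [0, 0, 0.613]},
  {"grip": 0.6, "xyz": [235, 29, 0], "angular": [0, 0, 0.613]},
  {"grip": 0.6, "xyz": [235, 29, 0], "angular": [0, 0, 0.613]},
  {"grip": 0.6, "xyz": [235, 29, 0], "angular": [0, 0, 0.613]},
  {"grip": 0.6, "xyz": [235, 29, 0], "angular": [0, 0, 0.613]},
  {"grip": 0.6, "xyz": [235, 29, 0], "angular": [0, 0, 0.613]},
  {"grip": 0.6, "xyz": [235, 29, 0], "angular": [0, 0, 0.613]},
  {"grip": 0.6, "xyz": [235, 29, 0], "angular": [0, 0, 0.613]},
])

```text
time_s: 5.55
tcp_pos: [0.4957, -0.2184, 0.1923]
ee_rot: [[-0.634, -0.773, 0.002], [-0.773, 0.634, -0.0], [-0.001, -0.001, -1.0]]
wrist_force: [-0.3, -0.1, 0.1]
gripper_width: 0.599
gripper_force: 0.0
```

Run:
```python
from h import *; from station import r
s=r.sense();w=r.capture("wrist");v=np.load("fit.npy")
print(s["tcp_pos"],s["gripper_width"],s["joints"])
H=np.linalg.inv(w["hand_eye"])
def pw(P):
    q=s["ee_rot"].T@(np.array(P)-s["tcp_pos"]);q=H[:3,:3]@q+H[:3,3]
    return cv2.projectPoints(q.reshape(1,1,3),np.zeros(3),np.zeros(3),w["camera_matrix"],np.array([w["k1"],0,0,0.]))[0].ravel()
for n,q in(("posttop",arm(v[4],.1,.105)),("postbase",arm(v[4],.1,.063)),("pivot",[-.005,-.075,.07])):print(n,pw(W(v[:3],q)[0]))
cv2.imwrite("pics/w1.png",w["img"][:,:,::-1])
go(s,W(v[:3],arm(v[4],.1,.096))[0],np.radians(-39.4+180))
```

```text
[ 0.49569376 -0.21841469  0.19231179] 0.598864710312707 [-6.62111312e+00  1.66866800e+01 -1.60240548e+01  6.93419345e-04
 -5.71956645e+01 -3.27353801e+01]
posttop [316.73380916 256.34307758]
postbase [317.08886982 237.68041396]
pivot [316.86812391 354.07493551]
xyz [ 0 -1 96] ang [-0.001  0.001  0.001]
```

View pics/w1.png

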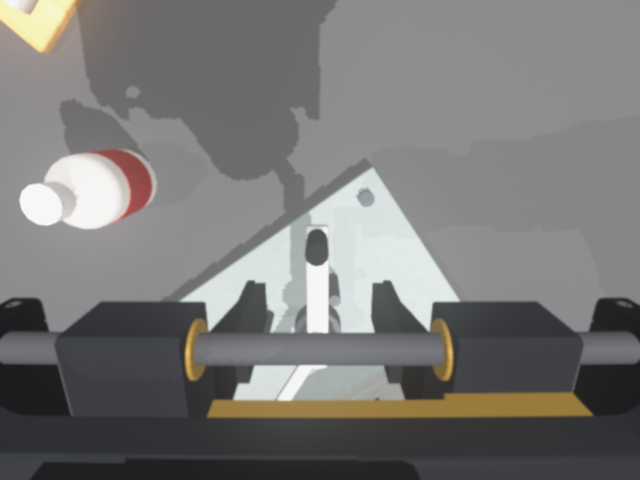

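The wrist view shows the post top at about (317,250), within a few pixels of the prediction and centred between the fingers. Now descend and close.

Call:
move_arm([
  {"grip": 0.6, "xyz": [0, -1, 45], "angular": [0, 0, 0]},
  {"grip": 0.6, "xyz": [0, -1, 80], "angular": [0, 0, 0]},
  {"grip": 0.6, "xyz": [0, -1, 95], "angular": [0, 0, 0]},
  {"grip": 0.6, "xyz": [0, -1, 95], "angular": [0, 0, 0]},
  {"grip": 0.0, "xyz": [0, -1, 95], "angular": [0, 0, 0]},
  {"grip": 0.0, "xyz": [0, -1, 95], "angular": [0, 0, 0]},
  {"grip": 0.0, "xyz": [0, -1, 95], "angular": [0, 0, 0]},
  {"grip": 0.0, "xyz": [0, -1, 95], "angular": [0, 0, 0]},
  {"grip": 0.0, "xyz": [0, -1, 95], "angular": [0, 0, 0]},
  {"grip": 0.0, "xyz": [0, -1, 95], "angular": [0, 0, 0]},
])

```text
time_s: 6.6
tcp_pos: [0.4961, -0.2204, 0.097]
ee_rot: [[-0.636, -0.772, 0.001], [-0.772, 0.636, -0.001], [-0.0, -0.002, -1.0]]
wrist_force: [1.7, -1.9, 1.4]
gripper_width: 0.176
gripper_force: 30.0
```

Run:
```python
from h import *; from station import r
v=np.load("fit.npy");s=r.sense();R=s["ee_rot"];print(s["tcp_pos"],s["gripper_width"],s["wrist_force"])
c=W(v[:3],arm(0,.0,.0))[0];p0=W(v[:3],arm(v[4],.1,0))[0]
for t in np.r_[np.arange(.125,1.13,.125),1.13,1.16]:
    d=W(v[:3],arm(t,.1,0))[0]-p0; print(round(t,3),np.round(R.T@d*1000,1))
```

```text
[ 0.49611051 -0.22044608  0.0970239 ] 0.175940032964382 [ 1.74708546 -1.91512816  1.43441267]
0.125 [ -0.8 -12.6   0. ]
0.25 [ -3.1 -24.9   0. ]
0.375 [ -7.  -36.8   0.1]
0.5 [-12.3 -48.1   0.1]
0.625 [-19.  -58.6   0.1]
0.75 [-26.9 -68.3   0.1]
0.875 [-36.  -76.9   0.1]
1.0 [-46.1 -84.2   0.2]
1.125 [-57.  -90.3   0.2]
1.13 [-57.4 -90.5   0.2]
1.16 [-60.2 -91.8   0.2]
```

Call:
move_arm([
  {"grip": 0, "xyz": [-1, -13, 0], "angular": [0, 0, -0.125]},
  {"grip": 0, "xyz": [-3, -25, 0], "angular": [0, 0, -0.25]},
  {"grip": 0, "xyz": [-7, -37, 0], "angular": [0, 0, -0.375]},
  {"grip": 0, "xyz": [-12, -48, 0], "angular": [0, 0, -0.5]},
  {"grip": 0, "xyz": [-19, -59, 0], "angular": [0, 0, -0.625]},
  {"grip": 0, "xyz": [-27, -68, 0], "angular": [0, 0, -0.75]},
  {"grip": 0, "xyz": [-36, -77, 0], "angular": [0, 0, -0.875]},
  {"grip": 0, "xyz": [-46, -84, 0], "angular": [0, 0, -1.0]},
  {"grip": 0, "xyz": [-57, -90, 0], "angular": [0, 0, -1.125]},
  {"grip": 0, "xyz": [-57, -90, 0], "angular": [0, 0, -1.125]},
])

```text
time_s: 7.6
tcp_pos: [0.6017, -0.2339, 0.097]
ee_rot: [[0.423, -0.906, -0.001], [-0.906, -0.423, -0.001], [0.001, 0.001, -1.0]]
wrist_force: [-3.8, -3.6, 4.4]
gripper_width: 0.17
gripper_force: 30.0
```

```bash
cat > st.py <<'E'
from h import *; from station import r
v=np.load("fit.npy");s=r.sense();R=s["ee_rot"]
c=W(v[:3],arm(0,0,0))[0];d=(s["tcp_pos"]-c)[:2];t=np.arctan2(d[1],d[0])-v[2]+np.radians(125)
print(s["tcp_pos"],"t",t,"r",np.hypot(*d),"F tool",R.T@s["wrist_force"],s["gripper_width"],s["gripper_force"],s["time_s"])
E
python3 st.py
```

```text
[ 0.60170894 -0.23389353  0.096987  ] t 1.1145171986492532 r 0.1010815249308438 F tool [ 1.63973041  4.92110515 -4.34254146] 0.1697923647822482 30.00067261978984 7.6
```

Call:
move_arm([
  {"grip": 0, "xyz": [0, -2, 0], "angular": [0, 0, 0]},
  {"grip": 0, "xyz": [0, -3, 0], "angular": [0, 0, 0]},
  {"grip": 0, "xyz": [0, -3, 0], "angular": [0, 0, 0]},
  {"grip": 0, "xyz": [0, -3, 0], "angular": [0, 0, 0]},
])

```text
time_s: 8.0
tcp_pos: [0.6026, -0.2335, 0.097]
ee_rot: [[0.419, -0.908, -0.002], [-0.908, -0.419, -0.001], [0.0, 0.002, -1.0]]
wrist_force: [-3.2, -4.7, 3.6]
gripper_width: 0.169
gripper_force: 30.0
```

```bash
python3 st.py
```

```text
[ 0.60259133 -0.23349166  0.09700415] t 1.1241090980789927 r 0.10108583298818286 F tool [ 2.9599418   4.89527003 -3.57518327] 0.16878745135909765 30.005012322217226 8.0
```

Call:
move_arm([
  {"grip": 0, "xyz": [0, -2, 0], "angular": [0, 0, 0]},
  {"grip": 0, "xyz": [0, -3, 0], "angular": [0, 0, 0]},
  {"grip": 0, "xyz": [0, -3, 0], "angular": [0, 0, 0]},
  {"grip": 0, "xyz": [0, -3, 0], "angular": [0, 0, 0]},
])

```text
time_s: 8.4
tcp_pos: [0.6035, -0.233, 0.097]
ee_rot: [[0.419, -0.908, -0.006], [-0.908, -0.419, -0.002], [-0.001, 0.006, -1.0]]
wrist_force: [-5.9, -7.8, 4.7]
gripper_width: 0.174
gripper_force: 30.0
```

```bash
python3 st.py
```

```text
[ 0.6035311  -0.23304529  0.09697617] t 1.1344014089092866 r 0.10108409405760613 F tool [ 4.55496495  8.65190855 -4.62618494] 0.17396454060055125 30.028007277082907 8.4
```

Call:
move_arm([
  {"grip": 0, "xyz": [0, -2, 0], "angular": [0, 0, 0]},
  {"grip": 0, "xyz": [0, -3, 0], "angular": [0, 0, 0]},
  {"grip": 0, "xyz": [0, -3, 0], "angular": [0, 0, 0]},
  {"grip": 0, "xyz": [0, -3, 0], "angular": [0, 0, 0]},
  {"grip": 0, "xyz": [0, -3, 0], "angular": [0, 0, 0]},
])

```text
time_s: 8.9
tcp_pos: [0.6039, -0.2329, 0.0969]
ee_rot: [[0.419, -0.908, -0.011], [-0.908, -0.419, -0.002], [-0.003, 0.011, -1.0]]
wrist_force: [-11.4, -9.9, 6.8]
gripper_width: 0.173
gripper_force: 30.1
```

```bash
python3 st.py
python3 - <<'E'
from h import *; from station import r
c=r.capture("scene")["img"][:,:,::-1];d=r.capture("side")["img"][:,:,::-1]
cv2.imwrite("pics/e.png",np.hstack([cv2.resize(c[170:350,140:330],(400,379)),cv2.resize(d[210:400,220:420],(400,379))]))
E
```

```text
[ 0.60388322 -0.23286129  0.09689322] t 1.13832990056551 r 0.10107111171608173 F tool [ 4.21587061 14.54003968 -6.6712034 ] 0.17301224416674213 30.08114166674204 8.9
```

View pics/e.png

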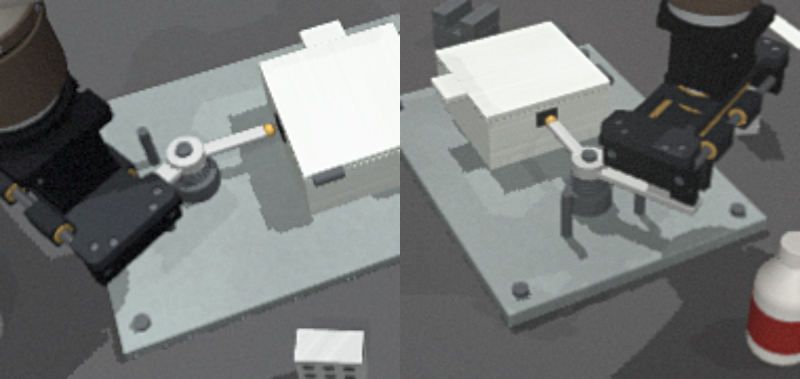

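The picture shows the lid shut, the probe tip at the nest window (548,120), the bar at the stop pin (640,200) and the post still gripped. Force rose about 6 N for 0.4 mm of motion, so the arm is on its stop.

```bash
python3 -c "
from station import r
print(r.finish_job())"
```

```text
the job is handed in; nothing more can be done
None
```

The job is handed in at about 9 s of the 48 s allowed: the lid is shut, the gripper is holding the probe arm against its stop, and the loose things were left alone. The hand-in gave no pass or fail result.

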